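# Show the finished heart plaque to the inspection camera

### The job

Lift the mosaic plaque with the red heart out of the drying rack and hold it up to the inspection camera: its middle about 15 cm in front of the lens, centred on the line of sight, heart side to the lens, right way up, and leaning back so that it is square to the downward-sloping line of sight. Finish holding it there in the gripper, still in the air, without putting it down or letting go. Do not touch the camera or its stand, and leave the other plaques, the white pot and the nippers as they are.

Things in the scene. Friction and masses are not known exactly. Their poses are not given: they have to be found in the camera images.
- heart_center (a point): centre of the upright plaque to show, 14 mm thick (x), 100 wide (y), 120 tall (z, up), 0.17 kg. Its face (+x) shows a red heart of small tiles on white; the back is bare plywood; the top 28 mm is a plain red border on both sides, the place to grip, across the thickness. It stands in any one of the rack's three slots.
- heart: the same red heart plaque as heart_center, as a body; origin at the middle of its bottom edge, 60 mm below that point, same axes
- fish_center (a point): centre of another upright plaque in the rack, to be left alone, 14 mm thick (x), 100 wide (y), 120 tall (z, up), 0.17 kg. Its face (+x) shows a blue fish of small tiles on white; the back is bare plywood; the top 28 mm is a plain blue border on both sides.
- leaf_center (a point): centre of another upright plaque in the rack, to be left alone, 14 mm thick (x), 100 wide (y), 120 tall (z, up), 0.17 kg. Its face (+x) shows a green leaf of small tiles on white; the back is bare plywood; the top 28 mm is a plain green border on both sides.
- rack: light wooden drying rack, fixed; base board 280 x 130 mm (x, y), 12 thick, origin under its centre. Three slots at x = -90, 0, +90 mm, each 18 mm wide, 108 long, between bars that reach 34 mm above the table; plaques stand on the base board, 22 mm deep in the slots, faces to the rack's +x.
- lens (a point): middle of the lens front of the grey inspection camera (white light ring). The camera looks along this frame's -x, always sloping 20 degrees below level; y is level, z is picture up. Lens 0.25 to 0.34 m above the table; place, heading and height vary. Shown rightly, the plaque's x, y, z axes are parallel to these and its centre is at x = -150 mm, y = z = 0 here.
- camera_stand: the camera's stand, fixed: a round dark base of 120 mm diameter, 16 mm thick, and a 20 mm steel post 426 mm tall; origin under the base's centre. The camera head sits in front of the post (towards the stand's -x): the lens front stands about 85 mm ahead of the post's axis.
- grout_pot: white open plastic pot, 64 mm across, 45 mm tall, loose; origin at the centre of its underside
- nippers: tile nippers with two yellow handles, 160 mm long, 12 mm thick, lying loose on the table; origin at the pivot, jaws towards +x
Mind the look-alikes: they are no part of the job. Leave any yellow look-alike of the heart alone.

How it is judged:
By the outcome, as a careful person would: the job done as asked, in the order asked, and still so for the second after the job is handed in, while the arm keeps its last pose, push and grip.
It also fails if it takes over 32 s, if anything falls off the work surface, if the arm or the gripper's body presses on something with over 40 N, if the wrist force passes 120 N, or if a joint passes its speed limit or range.

### The arm

A 6-joint arm with a two-finger parallel gripper is mounted at the origin on the work surface. World frame = base frame: x ahead of the robot, y to its left, z up, the work surface at z = 0. Lengths are in m, angles in degrees, forces in N, time in s.
With the tool pointing down it reaches from about 0.35 to 0.875 m from the base axis. Payload 4.2 kg.
Tool frame: the origin (TCP) lies at the very end of the fingers, on their centre line; the grasp point (between the pads) lies 19 mm behind it; z points along the fingers, y is the line along which they close (so a half turn about z gives the same grasp; the last joint's range is limited). The gripper opens to 87 mm and grips with 3 to 60 N. Pads are 19 mm wide; open, the fingers measure 117 mm over their backs; the gripper's body (75 mm by 190 mm) begins 51 mm behind the grasp point.
Start: joints at [-56.115, 22.042, 0.453, 0, -68.411, -14.817], TCP at [0.204, -0.591, 0.19] pointing down, gripper open.
Joint ranges: [-179.83, 179.83], [-69.29, 118.12], [-61.27, 80.66], [-181.25, 117.63], [-171.15, -9.14], [-177.46, 177.46]. Speed limits (degrees/s): [159.86, 159.86, 180, 180, 180, 180].

### API

Orientations are given as a 3x3 rotation matrix whose columns are the frame's x, y, z axes.
In Python, from station import * gives the robot as it stands.
- The arm moves only by the shell command python3 -m pendant 'ROWS'. ROWS is JSON, a list of rows, each an object of numbers: "x", "y", "z": the shift along the world's x, y, z normalised to -1 to 1, where 1 is 250 mm; "rx", "ry", "rz": the turn, a rotation vector about the world's x, y, z normalised to -1 to 1, where 1 is 180 degrees; "claw": the opening, from 0 (shut) to 1 (fully open). A call has exactly 8 rows; each row is the pose to reach, as a shift and turn from the pose commanded when the call began, turning the shorter way round; what a row does not reach only later rows make up. A row lasts 1/8 s, in which the tool goes at most 62.5 mm and 10.7 degrees, less where a joint would pass 70% of its speed; a pose out of reach is approached as far as the arm can. A call with a number of a shift or a turn outside -1 to 1 is refused whole. A call with a gripper value outside its range is refused whole. The fingers move at their own pace and stop on an object; the grip force is fixed at half the most. Time passes only in rows, so rows that repeat a pose let the fingers close, or fill a call up. It gives the time, the measured TCP pose, the force, the opening and the grip force at its end, in the units of the state.
- sense(): the state, without advancing time (a new reading comes with each control period).
- capture(name): name is "side" or "top" or "wrist"; returns a dict with "color" (420x560x3 uint8, red, green, blue), "mtx" (3x3 intrinsics, pixels), "world_to_cam" (4x4, takes a point from world to camera coordinates). Camera axes: x right, y up, looking along -z (the intrinsics and any distortion apply to the point x, -y, -z); pixel columns grow to the right and rows downward; lengths in m; the calibration is good to about 2 mm. A picture is of the moment at which its call begins. There is no depth.
- finish_job(): hands the job in; it is judged then, once.
Trained networks look in a picture, given as the dict that the camera call returned (one of the last four; its "shot" number tells which), for a name from the list of things; names that differ only in an ending like _2 or _b are one class to them, and where a whole thing is asked for, a point or a joint stands for the part that bears it (a point fixed in the world has none). Each returns a list of dicts, best first, with "conf" (0 to 1); they miss things now and then, are a little off and sometimes report something else, mostly with a low value. They report only what shows in the picture. A call takes as long as a camera call. They do not tell look-alikes from the thing itself.
- search_frame(picture, label): "centre" ([column, row] in pixels, amid what is visible of it).
- regions_of(picture, label): "region" (420x560 bool, what is visible of it) and "centre" ([column, row] in pixels, amid what is visible of it).
The state is a dict: "time_s": time; "joints": joint angles; "joint_velocities": joint speeds; "effort": joint torques, N m; "tcp_pos": TCP position; "ee_rot": TCP orientation; "wrist_force": force on the tool from outside, world axes, zero at the start; "moment": the same for the moment, N m; "gripper_width": opening from 0.0 (shut) to 1.0 (fully open); "gripper_force": force on a finger pad.
Only numpy, scipy, OpenCV 4.12 (cv2) and the standard library are available. Lean on these libraries where they do the work, as an engineer would, in place of code of your own. Each camera call takes 0.05 s, during which the arm holds its last target. There are 200 camera calls.

## Working session

There is one attempt and no reset: what is moved stays moved. The work goes in short steps, Python scripts to look and compute and a shell command to move; the robot and the scene stay as the last step left them, time stands still between calls to the robot, and variables do not carry over. Pictures are saved under pics/ and viewed, at most 10 in all, crops included, and the job is handed in when it is done.

```bash
mkdir -p pics
cat > h.py <<'E'
from station import *
import numpy as np, cv2, pickle
def save(n,im): cv2.imwrite(f'pics/{n}.png',im[...,::-1])
E
python3 - <<'E'
from h import *
for c in ['side','top']:
    p=capture(c); save(c,p['color']); pickle.dump(p,open(c+'.pkl','wb'))
    print(c,p['mtx'].tolist(),np.round(p['world_to_cam'],3).tolist(),p.keys())
    for l in ['heart_center','fish_center','leaf_center','rack','lens','camera_stand','grout_pot','nippers','heart']:
        print(l,[(np.round(d['centre'],1).tolist(),round(d['conf'],2)) for d in search_frame(p,l)])
print(sense())
a=np.hstack([cv2.imread(f'pics/{c}.png') for c in ['side','top']])
cv2.imwrite('pics/a.png',cv2.resize(np.vstack([cv2.imread(f'pics/{c}.png') for c in ['side','top']]),(400,600)))
E
```

```text
side [[421.5513540177958, 0.0, 271.92948406840543], [0.0, 421.5513540177958, 213.412316082167], [0.0, 0.0, 1.0]] [[-0.977, -0.212, 0.022, 0.459], [0.128, -0.502, 0.855, -0.22], [-0.17, 0.838, 0.518, -1.319], [0.0, 0.0, 0.0, 1.0]] dict_keys(['color', 'mtx', 'world_to_cam', 'shot'])
heart_center [([315.9, 298.8], 0.97), ([364.4, 333.6], 0.94), ([148.2, 281.9], 0.84), ([257.1, 301.8], 0.77), ([314.6, 352.1], 0.62)]
fish_center [([240.5, 275.1], 0.77), ([253.0, 300.2], 0.15)]
leaf_center [([229.8, 258.2], 0.75)]
rack [([242.6, 317.3], 0.94)]
lens [([274.6, 128.6], 0.63)]
camera_stand [([276.9, 161.5], 0.62)]
grout_pot [([216.0, 231.2], 0.67), ([240.5, 318.3], 0.58)]
nippers [([320.2, 243.1], 0.79)]
heart [([250.0, 302.2], 0.83), ([365.4, 333.7], 0.82), ([318.1, 303.7], 0.77), ([146.6, 282.1], 0.72), ([308.6, 351.8], 0.68)]
top [[532.6552946055374, 0.0, 277.1115023791893], [0.0, 532.6552946055374, 201.41184478613062], [0.0, 0.0, 1.0]] [[-0.013, -1.0, -0.009, 0.006], [0.995, -0.014, 0.097, -0.464], [-0.097, -0.007, 0.995, -1.53], [0.0, 0.0, 0.0, 1.0]] dict_keys(['color', 'mtx', 'world_to_c
[... 653 characters left out ...]
028e+01, -1.48183212e+01]), 'joint_velocities': array([-0.02204683, -0.14417882, -0.02816391, -0.06188243,  0.03816669,
        0.02664541]), 'effort': array([-6.01768697e-04, -3.90472662e+01,  1.87626922e+01,  4.22445729e+00,
        1.54803903e-02, -9.99527373e-06]), 'tcp_pos': array([ 0.20418923, -0.59067809,  0.19015993]), 'ee_rot': array([[-9.45145197e-01, -3.26650511e-01, -2.11773296e-06],
       [-3.26650511e-01,  9.45145197e-01,  7.16619817e-06],
       [-3.39277161e-07,  7.46485633e-06, -1.00000000e+00]]), 'wrist_force': array([ 0.10882214,  0.93006079, -0.03393597]), 'moment': array([-0.01237895, -0.02501778, -0.00707559]), 'gripper_force': 0.0, 'gripper_width': 1.0018308329268621}
```

View pics/side.png

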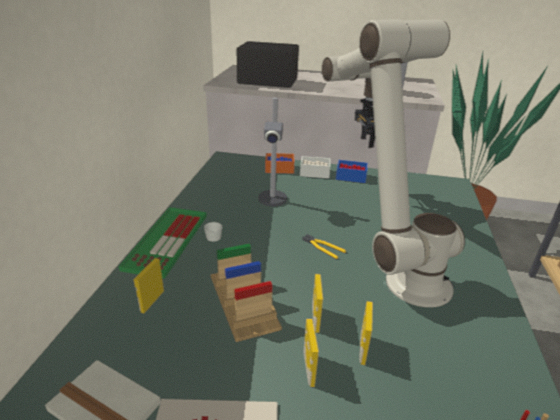

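View pics/top.png

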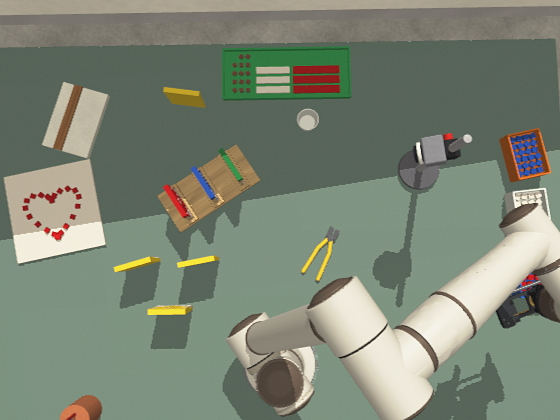

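The side view shows the rack with red (252,290), blue (243,270) and green (235,252) borders, bare backs to this camera. Yellow-bordered look-alikes stand at (149,285), (317,300), (310,352) and (366,333). The lens is at (273,133). In the top view the red plaque is at (174,203) and the camera head at (430,150). The only heart candidate with a red border is the one in the rack, so I'll confirm it in a crop and measure.

```bash
cat > fit.py <<'E'
from h import *
from scipy.optimize import minimize, least_squares
P={c:pickle.load(open(c+'.pkl','rb')) for c in ['side','top']}
def proj(p,X):
    X=np.atleast_2d(X); W=p['world_to_cam']; c=X@W[:3,:3].T+W[:3,3]
    K=p['mtx']; return np.c_[K[0,2]+K[0,0]*c[:,0]/-c[:,2], K[1,2]+K[1,1]*-c[:,1]/-c[:,2]]
def tri(obs,x0=(.5,0,.2)):
    r=least_squares(lambda X:np.concatenate([proj(p,X)[0]-uv for p,uv in obs]),x0)
    return r.x,np.round(r.fun,1)
def onplane(p,uv,z):
    r=least_squares(lambda X:proj(p,[X[0],X[1],z])[0]-uv,(.5,0)); return r.x
E
python3 - <<'E'
from fit import *
H={'red':[(0,8),(172,180)],'blue':[(108,128)],'green':[(50,85)]}
M={}
box={'side':(200,235,285,310),'top':(150,140,270,235)}
for c,p in P.items():
    hsv=cv2.cvtColor(p['color'],cv2.COLOR_RGB2HSV); x0,y0,x1,y1=box[c]
    for k,r in H.items():
        m=np.zeros((420,560),np.uint8)
        for a,b in r: m|=cv2.inRange(hsv,(a,120,50),(b,255,255))
        z=np.zeros_like(m); z[y0:y1,x0:x1]=m[y0:y1,x0:x1]; M[c,k]=z>0; print(c,k,(z>0).sum())
S=4
def sil(p,x,y,yaw):
    d=np.array([np.cos(yaw),np.sin(yaw)]);n=np.array([-d[1],d[0]])
    X=[[*(np.array([x,y])+d*a+n*b),z] for a in(-.007,.007) for b in(-.05,.05) for z in(.104,.132)]
    h=cv2.convexHull(proj(p,X).astype(np.float32))
    m=np.zeros((420*S,560*S),np.uint8); cv2.fillConvexPoly(m,np.int32(np.round((h+.5)*S*16-8)),1,shift=4)
    return cv2.resize(m.astype(np.float32),(560,420),interpolation=cv2.INTER_AREA)
def cost(v,ks=('red','blue','green')):
    t=0
    for k,o in zip(('red','blue','green'),(-.09,0,.09)):
        if k not in ks: continue
        for c,p in P.items():
            s=sil(p,v[0]/10+o*np.cos(v[2]),v[1]/10+o*np.sin(v[2]),v[2]); t+=np.abs(s-M[c,k]).sum()
    return t
best=min((minimize(cost,(5.0+a,1.2+b,-1.05+w),method='Nelder-Mead',options=dict(initial_simplex=np.array([(5+a,1.2+b,-1.05+w)]*4)+np.vstack([np.zeros(3),np.diag([.15,.15,.12])]))) for a in(-.3,0,.3) for b in(-.2,.3) for w in (0,)),key=lambda r:r.fun)
v=best.x; print('rack',v[:2]/10,np.degrees(v[2]),best.fun)
r=minimize(lambda u:cost(u,('red',)),v,method='Nelder-Mead',options=dict(initial_simplex=np.array([v]*4)+np.vstack([np.zeros(3),np.diag([.05,.05,.05])]))); u=r.x
print('red alone',u[:2]/10-.09*np.array([np.cos(u[2]),np.sin(u[2])]),np.degrees(u[2]),r.fun,'joint',v[:2]/10-.09*np.array([np.cos(v[2]),np.sin(v[2])]))
def crop(c,x0,y0,w=100,h=75): return cv2.resize(P[c]['color'][y0:y0+h,x0:x0+w],(400,300),interpolation=cv2.INTER_CUBIC)
im=np.vstack([np.hstack([crop('side',205,240),crop('top',155,150)]),np.hstack([crop('side',226,95,150,113),crop('top',388,125)])])
save('crop',im)
E
```

```text
side red 427
side blue 340
side green 292
top red 300
top blue 192
top green 157
rack [0.51118812 0.20254159] -56.97368245812876 344.375
red alone [0.46203101 0.27810261] -56.78622441587755 113.75 joint [0.46213594 0.27799942]
```

View pics/crop.png

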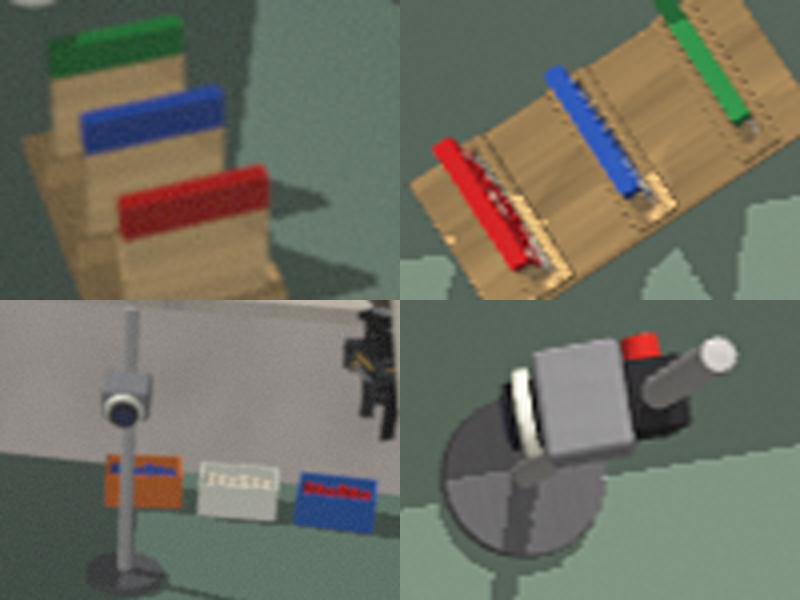

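The crop confirms it: the red-bordered plaque stands in the rack's -90 mm slot (side ~(252,290), top ~(174,203)), and every look-alike has a yellow border. The lens front shows at side (272.5,137) and top (416,153), and the post top at top (467,138).

Run:
```python
from fit import *
s,t=P['side'],P['top']
L,res=tri([(s,(272.5,136.8)),(t,(415.8,153))]); print('lens',L,res)
pt=onplane(t,(467.5,138.5),.426); pb=onplane(t,(419,169.5),.016); print('post',pt,pb)
print('post side top', proj(s,[*pt,.426]), proj(s,[*pb,.016]))
for q in (pt,pb,(pt+pb)/2):
  d=q-L[:2]; print(np.linalg.norm(d),np.degrees(np.arctan2(d[1],d[0])))
# wrist camera mount
p=capture('wrist'); W=np.linalg.inv(p['world_to_cam']); st=sense(); T=np.eye(4);T[:3,:3]=st['ee_rot'];T[:3,3]=st['tcp_pos']
print(np.round(np.linalg.inv(T)@W,3),p['mtx'][0])
```

```text
lens [ 0.54860201 -0.3367398   0.30378334] [-0.2 -0.   0.   0.1]
post [ 0.55643126 -0.4184864 ] [ 0.55329157 -0.41818095]
post side top [[275.67517266  97.0591328 ]] [[273.76868651 195.42453134]]
0.08212065968150459 -84.52920316565545
0.0815760544316218 -86.70442136326994
0.08183361145407846 -85.61319344547186
[[ 0.001  0.969  0.248  0.068]
 [ 1.    -0.001  0.     0.   ]
 [ 0.     0.248 -0.969 -0.195]
 [ 0.     0.     0.     1.   ]] [318.42858449   0.         282.17355918]
```

```bash
python3 -m pendant '[{"x":0.1,"y":0.2,"z":0.1,"rz":0.03,"claw":1},{"x":0.2,"y":0.4,"z":0.2,"rz":0.06,"claw":1},{"x":0.3,"y":0.6,"z":0.3,"rz":0.078,"claw":1},{"x":0.4,"y":0.8,"z":0.3,"rz":0.078,"claw":1},{"x":0.4,"y":1,"z":0.3,"rz":0.078,"claw":1},{"x":0.4,"y":1,"z":0.3,"rz":0.078,"claw":1},{"x":0.4,"y":1,"z":0.3,"rz":0.078,"claw":1},{"x":0.4,"y":1,"z":0.3,"rz":0.078,"claw":1}]'
python3 -m pendant '[{"x":0.1,"y":0.2,"claw":1},{"x":0.2,"y":0.4,"claw":1},{"x":0.3,"y":0.6,"claw":1},{"x":0.4,"y":0.8,"claw":1},{"x":0.4,"y":1,"claw":1},{"x":0.4,"y":1,"claw":1},{"x":0.4,"y":1,"claw":1},{"x":0.4,"y":1,"claw":1}]'
```

```text
$[0]: bad value
$[0]: bad value
```

```bash
python3 -m pendant '[{"x":0.1,"y":0.2,"z":0.1,"rx":0,"ry":0,"rz":0.03,"claw":1},{"x":0.2,"y":0.4,"z":0.2,"rx":0,"ry":0,"rz":0.06,"claw":1},{"x":0.3,"y":0.6,"z":0.3,"rx":0,"ry":0,"rz":0.078,"claw":1},{"x":0.4,"y":0.8,"z":0.3,"rx":0,"ry":0,"rz":0.078,"claw":1},{"x":0.4,"y":1,"z":0.3,"rx":0,"ry":0,"rz":0.078,"claw":1},{"x":0.4,"y":1,"z":0.3,"rx":0,"ry":0,"rz":0.078,"claw":1},{"x":0.4,"y":1,"z":0.3,"rx":0,"ry":0,"rz":0.078,"claw":1},{"x":0.4,"y":1,"z":0.3,"rx":0,"ry":0,"rz":0.078,"claw":1}]'
```

```text
time_s: 2.05
tcp_pos: [0.3042, -0.3415, 0.265]
ee_rot: [[-0.838, -0.545, -0.0], [-0.545, 0.838, 0.0], [0.0, 0.0, -1.0]]
wrist_force: [-0.2, -0.4, -0.1]
gripper_width: 1.001
gripper_force: 0.0
```

```bash
python3 -m pendant '[{"x":0.1,"y":0.2,"z":0,"rx":0,"ry":0,"rz":0,"claw":1},{"x":0.2,"y":0.4,"z":0,"rx":0,"ry":0,"rz":0,"claw":1},{"x":0.3,"y":0.6,"z":0,"rx":0,"ry":0,"rz":0,"claw":1},{"x":0.4,"y":0.8,"z":0,"rx":0,"ry":0,"rz":0,"claw":1},{"x":0.4,"y":1,"z":0,"rx":0,"ry":0,"rz":0,"claw":1},{"x":0.4,"y":1,"z":0,"rx":0,"ry":0,"rz":0,"claw":1},{"x":0.4,"y":1,"z":0,"rx":0,"ry":0,"rz":0,"claw":1},{"x":0.4,"y":1,"z":0,"rx":0,"ry":0,"rz":0,"claw":1}]'
python3 -m pendant '[{"x":0,"y":0.2,"z":0,"rx":0,"ry":0,"rz":0,"claw":1},{"x":0.1,"y":0.4,"z":0,"rx":0,"ry":0,"rz":0,"claw":1},{"x":0.1,"y":0.6,"z":0,"rx":0,"ry":0,"rz":0,"claw":1},{"x":0.2,"y":0.8,"z":0,"rx":0,"ry":0,"rz":0,"claw":1},{"x":0.23,"y":1,"z":0,"rx":0,"ry":0,"rz":0,"claw":1},{"x":0.23,"y":1,"z":0,"rx":0,"ry":0,"rz":0,"claw":1},{"x":0.23,"y":1,"z":0,"rx":0,"ry":0,"rz":0,"claw":1},{"x":0.23,"y":1,"z":0,"rx":0,"ry":0,"rz":0,"claw":1}]'
python3 -m pendant '[{"x":0,"y":0.2,"z":0,"rx":0,"ry":0,"rz":0,"claw":1},{"x":0,"y":0.4,"z":0,"rx":0,"ry":0,"rz":0,"claw":1},{"x":0,"y":0.476,"z":-0.1,"rx":0,"ry":0,"rz":0,"claw":1},{"x":0,"y":0.476,"z":-0.1,"rx":0,"ry":0,"rz":0,"claw":1},{"x":0,"y":0.476,"z":-0.1,"rx":0,"ry":0,"rz":0,"claw":1},{"x":0,"y":0.476,"z":-0.1,"rx":0,"ry":0,"rz":0,"claw":1},{"x":0,"y":0.476,"z":-0.1,"rx":0,"ry":0,"rz":0,"claw":1},{"x":0,"y":0.476,"z":-0.1,"rx":0,"ry":0,"rz":0,"claw":1}]'
python3 - <<'E'
from fit import *
p=capture('wrist'); pickle.dump(p,open('wrist.pkl','wb')); im=p['color'].copy()
yaw=np.radians(-57);d=np.array([np.cos(yaw),np.sin(yaw)]);n=np.array([-d[1],d[0]])
X=[[*(np.array([.4622,.278])+d*a+n*b),.132] for a,b in((-.007,-.05),(-.007,.05),(.007,.05),(.007,-.05))]
cv2.polylines(im,[np.int32(np.round(proj(p,X)*16))],True,(0,255,0),1,cv2.LINE_AA,4); save('w1',im); print(sense()['joints'].round(1))
E
```

```text
time_s: 3.05
tcp_pos: [0.4042, -0.0919, 0.265]
ee_rot: [[-0.839, -0.544, -0.001], [-0.544, 0.839, -0.0], [0.001, 0.0, -1.0]]
wrist_force: [-0.3, -0.1, 0.2]
gripper_width: 1.0
gripper_force: 0.0
time_s: 4.05
tcp_pos: [0.4618, 0.1579, 0.2653]
ee_rot: [[-0.839, -0.544, 0.0], [-0.544, 0.839, 0.0], [-0.0, -0.0, -1.0]]
wrist_force: [0.1, -0.1, -0.2]
gripper_width: 1.002
gripper_force: 0.0
time_s: 5.05
tcp_pos: [0.4619, 0.278, 0.2406]
ee_rot: [[-0.838, -0.546, 0.001], [-0.546, 0.838, 0.001], [-0.001, 0.0, -1.0]]
wrist_force: [0.1, 0.6, 0.4]
gripper_width: 0.999
gripper_force: 0.0
[  48.3   11.7   -6.8    0.   -71.4 -105.2]
```

View pics/w1.png

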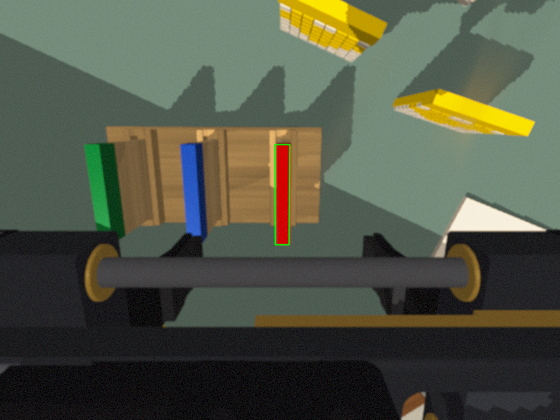

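The predicted outline fits the red top (283,193) exactly. Next: descend, grip, and lift.

```bash
python3 -m pendant '[{"x":0,"y":0,"z":-0.2,"rx":0,"ry":0,"rz":0,"claw":1},{"x":0,"y":0,"z":-0.4,"rx":0,"ry":0,"rz":0,"claw":1},{"x":0,"y":0,"z":-0.5,"rx":0,"ry":0,"rz":0,"claw":1},{"x":0,"y":0,"z":-0.57,"rx":0,"ry":0,"rz":0,"claw":1},{"x":0,"y":0,"z":-0.57,"rx":0,"ry":0,"rz":0,"claw":1},{"x":0,"y":0,"z":-0.57,"rx":0,"ry":0,"rz":0,"claw":0.3},{"x":0,"y":0,"z":-0.57,"rx":0,"ry":0,"rz":0,"claw":0},{"x":0,"y":0,"z":-0.57,"rx":0,"ry":0,"rz":0,"claw":0}]'
python3 -m pendant '[{"x":0,"y":0,"z":0,"rx":0,"ry":0,"rz":0,"claw":0},{"x":0,"y":0,"z":0,"rx":0,"ry":0,"rz":0,"claw":0},{"x":0,"y":0,"z":0,"rx":0,"ry":0,"rz":0,"claw":0},{"x":0,"y":0,"z":0,"rx":0,"ry":0,"rz":0,"claw":0},{"x":0,"y":0,"z":0,"rx":0,"ry":0,"rz":0,"claw":0},{"x":0,"y":0,"z":0,"rx":0,"ry":0,"rz":0,"claw":0},{"x":0,"y":0,"z":0,"rx":0,"ry":0,"rz":0,"claw":0},{"x":0,"y":0,"z":0,"rx":0,"ry":0,"rz":0,"claw":0}]'
```

```text
time_s: 6.1
tcp_pos: [0.462, 0.2786, 0.0984]
ee_rot: [[-0.838, -0.546, 0.001], [-0.546, 0.838, 0.001], [-0.002, 0.0, -1.0]]
wrist_force: [0.2, 0.6, 1.0]
gripper_width: 0.742
gripper_force: 0.0
time_s: 7.1
tcp_pos: [0.4617, 0.2783, 0.0976]
ee_rot: [[-0.838, -0.546, -0.0], [-0.546, 0.838, -0.0], [0.0, 0.0, -1.0]]
wrist_force: [-0.6, 0.2, -0.4]
gripper_width: 0.144
gripper_force: 30.0
```

Gripped at 30 N. Lift straight up while I work out the target.

```bash
python3 -m pendant '[{"x":0,"y":0,"z":0.05,"rx":0,"ry":0,"rz":0,"claw":0},{"x":0,"y":0,"z":0.15,"rx":0,"ry":0,"rz":0,"claw":0},{"x":0,"y":0,"z":0.3,"rx":0,"ry":0,"rz":0,"claw":0},{"x":0,"y":0,"z":0.45,"rx":0,"ry":0,"rz":0,"claw":0},{"x":0,"y":0,"z":0.6,"rx":0,"ry":0,"rz":0,"claw":0},{"x":0,"y":0,"z":0.7,"rx":0,"ry":0,"rz":0,"claw":0},{"x":0,"y":0,"z":0.76,"rx":0,"ry":0,"rz":0,"claw":0},{"x":0,"y":0,"z":0.76,"rx":0,"ry":0,"rz":0,"claw":0}]'
cat > goal.py <<'E'
from fit import *
from scipy.spatial.transform import Rotation as R
def goal(L,psi):
    e=np.radians(20);p=np.radians(psi)
    x=np.array([np.cos(e)*np.cos(p),np.cos(e)*np.sin(p),np.sin(e)]);y=np.array([-np.sin(p),np.cos(p),0]);return L-.15*x,np.c_[x,y,np.cross(x,y)]
Rz=R.from_euler('z',-57,degrees=True).as_matrix()
G=Rz.T@np.array([[-.838,-.546,0],[-.546,.838,0],[0,0,-1.]])  # tool in plaque frame
off=.0256
E
python3 - <<'E'
from goal import *
C,Rf=goal(np.array([.5486,-.3367,.3038]),-85.6)
t=C+off*Rf[:,2]; st=sense()
rv=R.from_matrix(Rf@G@st['ee_rot'].T).as_rotvec(degrees=True)
print('C',C,'tcp goal',t,'shift/250',(t-st['tcp_pos'])/.25,'turn/180',rv/180, st['joints'].round(0))
E
```

```text
time_s: 8.1
tcp_pos: [0.4618, 0.2786, 0.2884]
ee_rot: [[-0.838, -0.546, 0.001], [-0.546, 0.838, 0.001], [-0.002, 0.001, -1.0]]
wrist_force: [-0.5, -0.3, -2.4]
gripper_width: 0.146
gripper_force: 30.0
C [ 0.53778615 -0.19616153  0.25249698] tcp goal [ 0.53711442 -0.18743162  0.27655311] shift/250 [ 0.30119087 -1.86395206 -0.04754796] turn/180 [-0.10671084 -0.03557022 -0.15745216] [  48.   10.   -2.   -0.  -78. -105.]
```

```bash
python3 -m pendant '[{"x":0,"y":-0.1,"z":0,"rx":0,"ry":0,"rz":-0.03,"claw":0},{"x":0,"y":-0.25,"z":0,"rx":-0.02,"ry":-0.007,"rz":-0.06,"claw":0},{"x":0.1,"y":-0.4,"z":0,"rx":-0.05,"ry":-0.017,"rz":-0.09,"claw":0},{"x":0.1,"y":-0.55,"z":0,"rx":-0.08,"ry":-0.027,"rz":-0.12,"claw":0},{"x":0.15,"y":-0.7,"z":0,"rx":-0.107,"ry":-0.036,"rz":-0.157,"claw":0},{"x":0.15,"y":-0.85,"z":0,"rx":-0.107,"ry":-0.036,"rz":-0.157,"claw":0},{"x":0.15,"y":-1,"z":0,"rx":-0.107,"ry":-0.036,"rz":-0.157,"claw":0},{"x":0.15,"y":-1,"z":0,"rx":-0.107,"ry":-0.036,"rz":-0.157,"claw":0}]'
python3 -m pendant '[{"x":0.05,"y":-0.1,"z":0,"rx":0,"ry":0,"rz":0,"claw":0},{"x":0.1,"y":-0.2,"z":0,"rx":0,"ry":0,"rz":0,"claw":0},{"x":0.15,"y":-0.3,"z":0,"rx":0,"ry":0,"rz":0,"claw":0},{"x":0.15,"y":-0.4,"z":0,"rx":0,"ry":0,"rz":0,"claw":0},{"x":0.15,"y":-0.5,"z":0,"rx":0,"ry":0,"rz":0,"claw":0},{"x":0.15,"y":-0.6,"z":0,"rx":0,"ry":0,"rz":0,"claw":0},{"x":0.15,"y":-0.6,"z":0,"rx":0,"ry":0,"rz":0,"claw":0},{"x":0.15,"y":-0.6,"z":0,"rx":0,"ry":0,"rz":0,"claw":0}]'
python3 - <<'E'
from goal import *
st=sense(); Rp=st['ee_rot']@G.T; C=st['tcp_pos']-off*Rp[:,2]; ims=[]
for c in('side','top'):
    p=capture(c); pickle.dump(p,open(c+'2.pkl','wb')); im=cv2.resize(p['color'],None,fx=3,fy=3,interpolation=cv2.INTER_CUBIC)
    for a in(-.007,.007):
        X=np.array([C+Rp@np.array([a,b,z]) for b,z in((-.05,-.06),(.05,-.06),(.05,.06),(-.05,.06))])
        cv2.polylines(im,[np.int32((proj(p,X)*3+1)*16)],True,(0,255,0) if a>0 else (255,0,255),1,cv2.LINE_AA,4)
    u,v=np.int32(proj(p,(C+np.array([.5486,-.3367,.30]))/2)[0]*3); print(u,v)
    ims.append(im[max(v-300,0):v+300,max(u-200,0):u+200])
h=min(i.shape[0] for i in ims); save('held',np.hstack([i[:h] for i in ims])); print(C)
E
```

```text
time_s: 9.1
tcp_pos: [0.4979, 0.0262, 0.2861]
ee_rot: [[-0.997, -0.073, 0.022], [-0.076, 0.936, -0.344], [0.004, -0.344, -0.939]]
wrist_force: [-0.0, 1.2, -1.8]
gripper_width: 0.146
gripper_force: 30.0
time_s: 10.1
tcp_pos: [0.5367, -0.1211, 0.2869]
ee_rot: [[-0.997, -0.075, 0.025], [-0.079, 0.936, -0.343], [0.002, -0.344, -0.939]]
wrist_force: [0.4, -0.2, -2.7]
gripper_width: 0.144
gripper_force: 30.0
802 460
1113 473
[ 0.53732675 -0.12986757  0.26281895]
```

View pics/held.png

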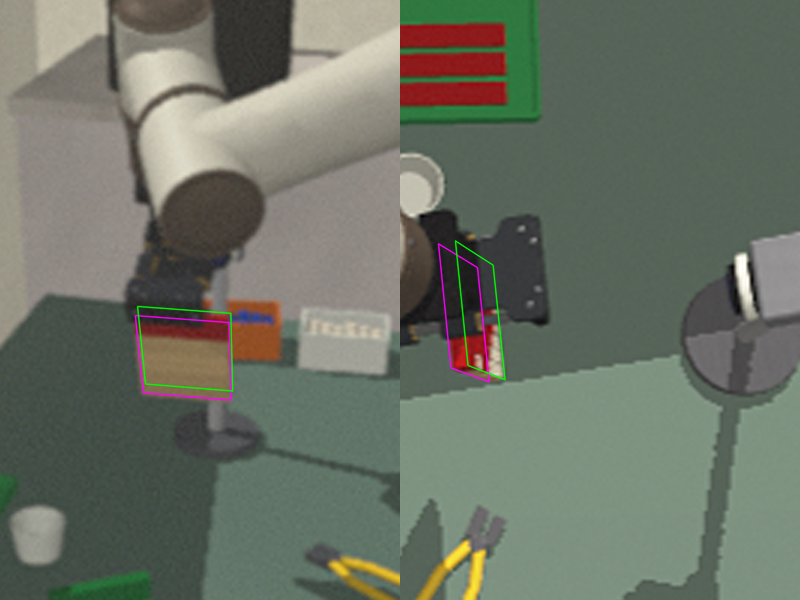

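The held plaque matches the predicted outline: bare back in the side view at about (185,360), and red/white heart face towards the lens in the top view at about (475,350). One enlarged look at the camera head will sharpen its heading.

Run:
```python
from fit import *
a=P['top']['color'][128:178,405:475]; b=P['side']['color'][115:150,250:300]
A=cv2.resize(a,None,fx=10,fy=10,interpolation=cv2.INTER_CUBIC)
save('cam10',A)
B=cv2.resize(b,None,fx=14,fy=14,interpolation=cv2.INTER_CUBIC); save('cam14',B)
```

```text
(no output)
```

View pics/cam10.png

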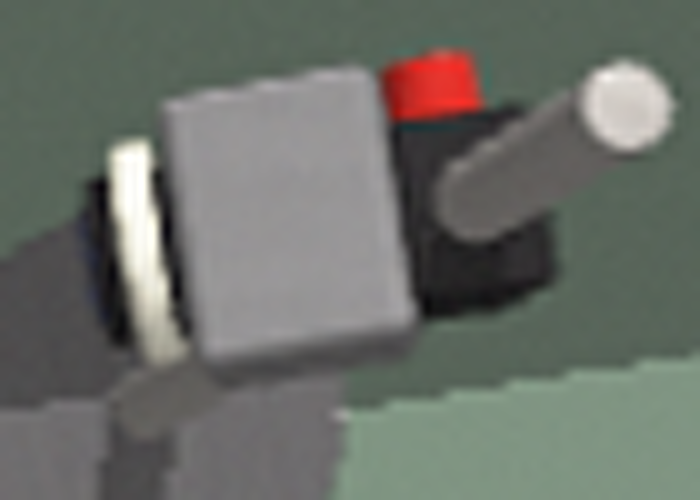

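View pics/cam14.png

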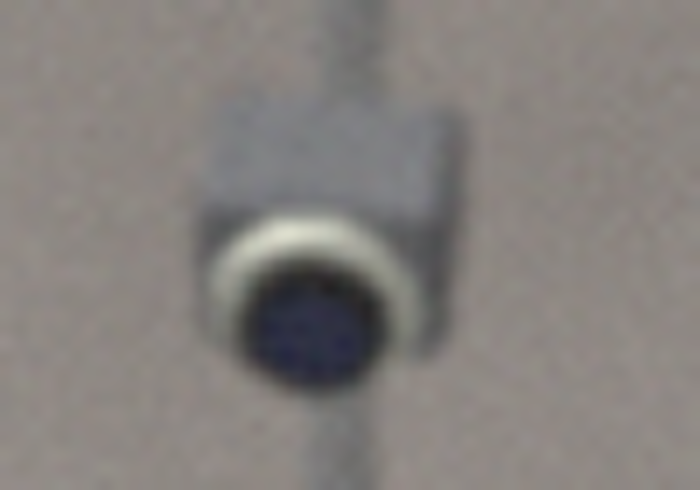

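The box edges and lens rim show clearly: top rim centre at about (414.2,153.9), side glass centre at about (271.9,137.8). Recompute.

Run:
```python
from goal import *
s,t=P['side'],P['top']
L,res=tri([(s,(271.9,137.8)),(t,(414.2,153.9))]); print('lens',L,res)
f=lambda a,z:onplane(t,(405+a[0]/10-.5,128+a[1]/10-.5),z)
for a,b,z in (((165,110),(208,360),.34),((370,68),(412,320),.36),((92,180),(122,348),.30)):
    d=f(a,z)-f(b,z); print('psi',np.degrees(np.arctan2(-d[0],d[1])))  # y=(-sin,cos)
pt=onplane(t,(467.3,138.2),.426); d=pt-L[:2]; print(pt,np.linalg.norm(d),np.degrees(np.arctan2(d[1],d[0])))
st=sense()
for psi in(-80,-82):
    C,Rf=goal(L,psi); tg=C+off*Rf[:,2]
    print(psi,C,'shift',((tg-st['tcp_pos'])/.25).round(3),'turn',(R.from_matrix(Rf@G@st['ee_rot'].T).as_rotvec(degrees=True)/180).round(4))
```

```text
lens [ 0.54793503 -0.33346456  0.30083132] [ 0.4  0.1 -0.  -0.2]
psi -82.62500391733825
psi -83.1381463332313
psi -82.17519318851507
[ 0.55709941 -0.41808499] 0.08511523905655778 -83.8189672862822
-80 [ 0.52345865 -0.19465207  0.24952829] shift [-0.06  -0.261 -0.055] turn [ 0.0006 -0.0004  0.0305]
-82 [ 0.52831804 -0.19388242  0.24952829] shift [-0.039 -0.257 -0.055] turn [ 0.0006 -0.0004  0.0193]
```

```bash
python3 -m pendant '[{"x":0,"y":-0.05,"z":-0.01,"rx":0,"ry":0,"rz":0.005,"claw":0},{"x":-0.01,"y":-0.1,"z":-0.02,"rx":0,"ry":0,"rz":0.01,"claw":0},{"x":-0.02,"y":-0.17,"z":-0.04,"rx":0,"ry":0,"rz":0.014,"claw":0},{"x":-0.029,"y":-0.22,"z":-0.055,"rx":0,"ry":0,"rz":0.014,"claw":0},{"x":-0.029,"y":-0.256,"z":-0.055,"rx":0,"ry":0,"rz":0.014,"claw":0},{"x":-0.029,"y":-0.256,"z":-0.055,"rx":0,"ry":0,"rz":0.014,"claw":0},{"x":-0.029,"y":-0.256,"z":-0.055,"rx":0,"ry":0,"rz":0.014,"claw":0},{"x":-0.029,"y":-0.256,"z":-0.055,"rx":0,"ry":0,"rz":0.014,"claw":0}]'
python3 - <<'E'
from goal import *
st=sense(); Rp=st['ee_rot']@G.T; C=st['tcp_pos']-off*Rp[:,2]; ims=[]
L=np.array([.5479,-.3335,.3008])
print('C',C,'lens frame err mm',(goal(L,-83)[1].T@(C-L)*1e3).round(1),'angle',R.from_matrix(goal(L,-83)[1].T@Rp).as_rotvec(degrees=True).round(1),st['joint_velocities'].round(1))
for c in('side','top'):
    p=capture(c); im=cv2.resize(p['color'],None,fx=3,fy=3,interpolation=cv2.INTER_CUBIC)
    for a in(-.007,.007):
        X=np.array([C+Rp@np.array([a,b,z]) for b,z in((-.05,-.06),(.05,-.06),(.05,.06),(-.05,.06))])
        cv2.polylines(im,[np.int32((proj(p,X)*3+1)*16)],True,(0,255,0) if a>0 else (255,0,255),1,cv2.LINE_AA,4)
    u,v=np.int32(proj(p,(C+L)/2)[0]*3)
    ims.append(im[v-300:v+300,u-200:u+200])
save('final',np.hstack(ims))
E
```

```text
time_s: 11.2
tcp_pos: [0.5297, -0.1853, 0.274]
ee_rot: [[-0.992, -0.116, 0.041], [-0.123, 0.932, -0.341], [0.001, -0.344, -0.939]]
wrist_force: [0.7, -0.0, -1.8]
gripper_width: 0.149
gripper_force: 30.0
C [ 0.53075389 -0.19407624  0.24993717] lens frame err mm [-149.4   -0.     0.2] angle [-0.  -0.1  0. ] [ 0.   0.  -0.2  0.  -0.1  0.1]
```

View pics/final.png

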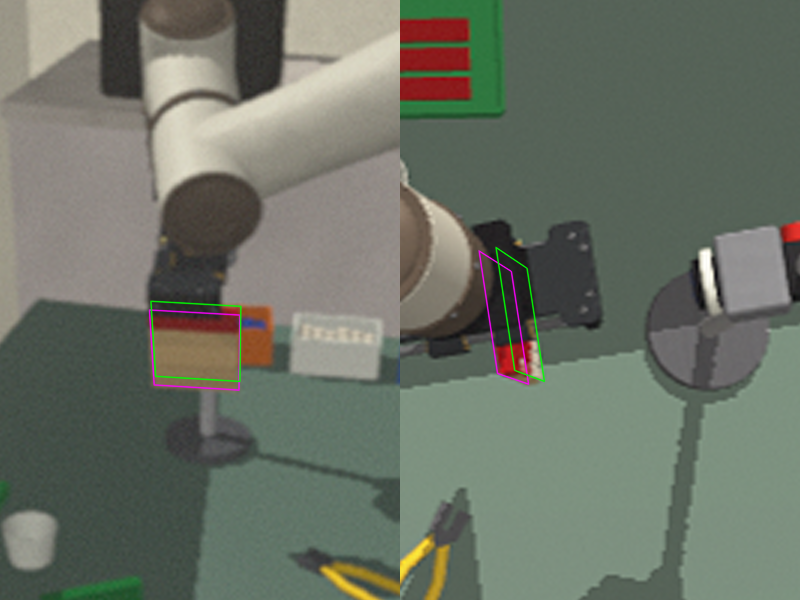

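The held plaque matches the computed pose in both views (side (196,345), top (520,360)). It is clear of the camera and square to the lens at 149 mm, so I'm handing in.

```bash
python3 -c "
from station import *
print(finish_job())"
```

```text
the job is handed in; nothing more can be done
None
```

I've handed the job in with the red-heart plaque still in the gripper, held in the air heart side to the lens and right way up. By my measurements it is 149 mm from the lens, centred, and square to the line of sight. The job's verdict wasn't shown.

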